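Load the bench incubator and close it up

ROBOT

A 6-joint arm with a two-finger parallel gripper is mounted at the origin on the work surface. World frame = base frame: x ahead of the robot, y to its left, z up, the work surface at z = 0. Lengths are in m, angles in rad, forces in N, time in s.
With the tool pointing down it reaches from about 0.35 to 0.925 m from the base axis. Payload 6.4 kg.
Tool frame: the origin (TCP) lies at the very end of the fingers, on their centre line; the grasp point (between the pads) lies ctrl.pinch_z behind it (ctrl.pinch_z is the distance from the TCP to the grasp point, in m); z points along the fingers, y is the line along which they close (so a half turn about z gives the same grasp; the last joint's range is limited). The gripper opens to 94 mm and grips with 3 to 60 N. Pads are 16 mm wide; open, the fingers measure 119 mm over their backs; the gripper's body (75 mm by 177 mm) begins 78 mm behind the grasp point.
Start: joints at [0.975, 0.245, 1.558, -0, 1.339, -0.174], TCP at [0.266, 0.593, 0.205] pointing down, gripper open.
Joint ranges: [-3.13, 3.13], [-1.02, 2.26], [0.13, 2.54], [-0.95, 4.09], [0.21, 2.88], [-2.74, 2.74]. Speed limits (rad/s): [2.57, 2.57, 3.14, 3.14, 3.14, 3.14].

INTERFACE

Orientations are given as a 3x3 rotation matrix whose columns are the frame's x, y, z axes.
In Python, from cell import ctrl gives the robot as it stands.
- The arm moves only by the shell command python3 -m crank 'ROWS' [OPENING] [FORCE]. ROWS is JSON, one flat list of numbers, 6 for each row, row after row: the shift along the tool's x, y, z in cm, then the turn, a rotation vector about the tool's x, y, z in rad. A call has 1 to 10 rows; each row is the pose to reach, as a shift and turn from the pose commanded when the call began, along the tool's axes at that moment; what a row does not reach only later rows make up. A row lasts 1/8 s, in which the tool goes at most 62.5 mm and 10.7 degrees, less where a joint would pass 70% of its speed; a pose out of reach is approached as far as the arm can. A call with a gripper value outside its range is refused whole. OPENING is the opening, from -1 (shut) to 1 (fully open), set as the call begins (- or left out, the last holds). The fingers move at their own pace and stop on an object; FORCE is the grip in N (left out, the last holds). Time passes only in rows, so rows that repeat a pose let the fingers close. It gives the time, the measured TCP pose, the force, the opening and the grip force at its end, in the units of the state.
- ctrl.get_obs(): the state, without advancing time (a new reading comes with each control period).
- ctrl.capture(name): name is "side" or "top"; returns (picture, depth): 384x512x3 uint8, red, green, blue; 384x512 float32, m along the optical axis (not along the pixel's ray), 0 where there is no reading.
- ctrl.get_calibration(name): a dict with "fx", "fy", "cx", "cy" (pixels), "dist_coeffs" ([k1, k2, p1, p2, k3] as OpenCV has them; the pictures are not rectified), "camera_from_world" (4x4, takes a point from world to camera coordinates). Camera axes: x right, y up, looking along -z (the intrinsics and any distortion apply to the point x, -y, -z); pixel columns grow to the right and rows downward; lengths in m; the calibration is good to about 2 mm. A picture is of the moment at which its call begins. get_calibration takes no time and is no camera call.
- ctrl.hand_in(): hands the job in; it is judged then, once.
The state is a dict: "clock": time; "joint_positions": joint angles; "qd": joint speeds; "effort": joint torques, N m; "eef_pos": TCP position; "eef_rot": TCP orientation; "contact_force": force on the tool from outside, world axes, zero at the start; "ft_torque": the same for the moment, N m; "finger_gap": finger opening in m; "gripper_force": force on a finger pad.
Only numpy, scipy, OpenCV 4.12 (cv2) and the standard library are available. Lean on these libraries where they do the work, as an engineer would, in place of code of your own. Each camera call takes 0.05 s, during which the arm holds its last target. There are 200 camera calls.

TASK

Take the orange reagent cartridge out of the slanted rack and stand it fully down in the incubator's pocket, setting it in rather than dropping it. Then swing the smoked hood shut over it without slamming, and once the hood is shut fold the red-handled clamp arm all the way down across the hood. Leave the blue cartridge and the other things on the bench where they are.

Things in the scene. Friction and masses are not known exactly. Their poses are not given: they have to be found in the camera images.
- cartridge: orange cartridge to load, a plain block 60 (x) x 30 (y) x 95 (z) mm, top 12 mm white, about 0.16 kg. Origin: centre of its underside; z runs up through the white cap. It starts in either slot of the rack, its z axis leaning 35 degrees from vertical towards the rack's front (-x of the rack), its y along the rack's y. In the pocket its x lies along the pocket's x, either way round.
- blue_cartridge: blue cartridge of the same size in the rack's other slot; stays there
- rack: fixed white slanted rack, base 130 (x) x 180 (y) mm, origin under its centre, front (-x) to the robot. Two slots at y = -40 and +40 mm. A cartridge's foot centre rests at x = 20, z = 36 mm. Along the leaning cartridge a plate under its -x face reaches 57 mm up from the foot, side walls (5 mm thick, 2 mm play) 30 mm, a stop at +x 15 mm. Draw it 50 mm along its own z axis to clear the slot.
- incubator: fixed white bench incubator; origin on the bench below the pocket's centre, front (-x) towards the robot. Base 160 mm in x (-80 to 80), from y = -100 to y = 170 mm, top at z = 60 mm. The clamp's dark post (42 x 26 mm) stands on the base at y = 138 mm, x = 0, and reaches up to z = 178 mm.
- pocket (a point): centre of the floor of the incubator's rectangular pocket, 15 mm above the bench; axes as the incubator's. The pocket is 68 (x) x 38 (y) mm, 45 mm deep, open at the base's top with a small chamfer. A seated cartridge stands upright with its origin here and sticks 50 mm out of the base.
- hood (a joint): angle of the smoked transparent hood (rad): 0 shut, about 1.5 standing open. Hinged along y at the incubator's far side. Shut, it is 140 (x) x 170 (y) x 82 (z) mm, its underside at z = 60 mm; hollow, 4 mm walls, 0.25 kg. Hinge friction holds it at any angle; 1 to 4 N at the handle moves it. It turns freely to its stop at 0.
- hood_hinge (a point): middle of the hood's hinge line, at x = 70, y = 0, z = 60 mm of the incubator; fixed
- hood_handle (a point): middle of the hood's yellow bar handle: round, 12 mm thick, 110 mm long along y, 32 mm off the hood's front wall. Shut, it lies at x = -172, z = +20 mm from the hinge line; it turns with the hood, and with the hood open it stands above the hood's upper end. Push it from its outer side (far side when open, top when nearly shut) to close.
- clamp (a joint): angle of the steel clamp arm (rad): 0 down, lying level across the hood towards -y of the incubator; 1.6 to 1.9 standing up or leaning outwards (+y). Its stiff pivot holds it at any angle; 1 to 3 N at the handle moves it. It turns freely to its stop at 0.
- clamp_hinge (a point): pivot of the clamp arm, at x = 0, y = 135, z = 165 mm of the incubator; its axis runs along x; fixed
- clamp_tip (a point): outer end of the clamp arm's red handle, 160 mm from the pivot. The handle is a round red grip, 22 mm thick, over the last 75 mm of the arm.
- amber_bottle: loose brown bottle, 64 mm across, 140 mm tall; origin under its centre; leave alone
- tip_box: loose yellow box 120 x 85 x 60 mm, origin under its centre; leave alone
- dishes: two stacked clear dishes, 90 mm across, 30 mm high, origin under the centre; leave alone
- timer: white timer 50 x 75 x 32 mm, origin under its centre; leave alone
- beaker: glass beaker 80 mm across, 100 mm high, origin under its centre; leave alone
There are look-alikes about, which are no part of the job. What is shaped like the cartridge but green is not meant.

How it is judged:
By the outcome, as a careful person would: the job done as asked, in the order asked, and still so for the second after the job is handed in, with the robot touching nothing.
It also fails if it takes over 69 s, if anything falls off the work surface, if the arm or the gripper's body presses on something with over 40 N, if the wrist force passes 120 N, or if a joint passes its speed limit or range.

## Working session

There is one attempt and no reset: what is moved stays moved. The work goes in short steps, Python scripts to look and compute and a shell command to move; the robot and the scene stay as the last step left them, time stands still between calls to the robot, and variables do not carry over. Pictures are saved under pics/ and viewed, at most 10 in all, crops included, and the job is handed in when it is done.

```bash
ls; mkdir -p pics; cat > h.py <<'E'
import numpy as np, cv2
from cell import ctrl
def cal(n):
    c=ctrl.get_calibration(n); K=np.array([[c["fx"],0,c["cx"]],[0,c["fy"],c["cy"]],[0,0,1.]])
    return K,np.array(c["dist_coeffs"],float),np.array(c["camera_from_world"])
def ray(n,uv):
    K,d,T=cal(n); p=cv2.undistortPoints(np.array(uv,float).reshape(-1,1,2),K,d).reshape(-1,2)
    v=np.c_[p[:,0],-p[:,1],-np.ones(len(p))]; R=T[:3,:3]
    return -R.T@T[:3,3], v@R      # points = o + depth*dir
def onz(n,uv,z):
    o,v=ray(n,uv); return o+v*((z-o[2])/v[:,2])[:,None]
def cloud(n,depth):
    h,w=depth.shape; u,v=np.meshgrid(np.arange(w),np.arange(h))
    o,d=ray(n,np.c_[u.ravel(),v.ravel()]); return (o+d*depth.reshape(-1,1)).reshape(h,w,3)
def proj(n,P):
    K,d,T=cal(n); c=np.atleast_2d(P)@T[:3,:3].T+T[:3,3]; c=c*[1,-1,-1]
    return cv2.projectPoints(c,np.zeros(3),np.zeros(3),K,d)[0].reshape(-1,2)
E
python3 - <<'E'
from h import *
ims=[]
for n in("side","top"):
    p,d=ctrl.capture(n); np.savez(f"{n}0.npz",p=p,d=d); cv2.imwrite(f"pics/{n}0.png",p[:,:,::-1])
    T=cal(n)[2]; print(n,-T[:3,:3].T@T[:3,3],(d>0).mean())
print(ctrl.get_obs()); print(ctrl.pinch_z)
E
```

```text
pics
side [ 0.50726226 -0.86026546  0.9422339 ] 0.9962259928385416
top [ 0.37846396 -0.03187542  1.1233112 ] 0.995849609375
{'clock': 0.1, 'joint_positions': array([ 9.74920209e-01,  2.45720060e-01,  1.55884259e+00,  2.14039925e-05,
        1.33873973e+00, -1.74082318e-01]), 'qd': array([-3.98138817e-06, -5.71255148e-04, -1.78050132e-03, -1.13759392e-03,
       -2.05464433e-03, -1.66119888e-03]), 'effort': array([ 1.28425490e-03, -4.16910303e+01, -3.15527558e+01,  6.86513563e-02,
        3.09198804e-02, -4.13526732e-05]), 'eef_pos': array([0.26578536, 0.59259582, 0.20449766]), 'eef_rot': array([[-9.12353854e-01,  4.09401381e-01, -9.76791809e-04],
       [ 4.09402424e-01,  9.12352830e-01, -1.40336880e-03],
       [ 3.16637647e-04, -1.68026987e-03, -9.99998538e-01]]), 'contact_force': array([-1.10015301, -0.43971469,  0.30719427]), 'ft_torque': array([-0.04788082,  0.01887887, -0.03029472]), 'gripper_force': 0.0, 'finger_gap': 0.09405361186903168}
0.0188
```

View pics/side0.png

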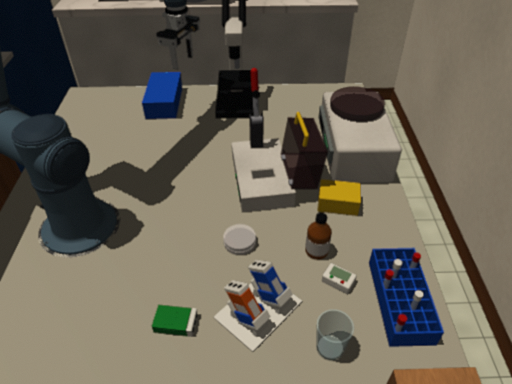

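View pics/top0.png

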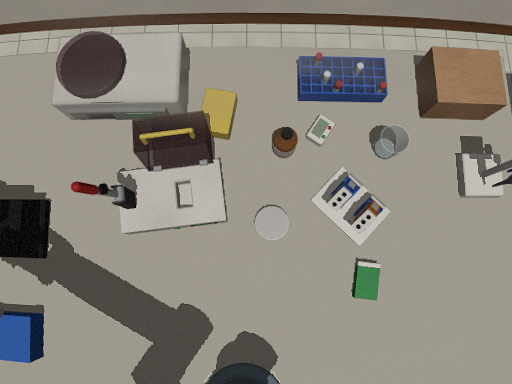

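The side view shows the orange cartridge at (243,305), the blue one at (268,285), the incubator at (265,175), its open hood at (303,150) with the yellow handle at (300,128), and the clamp's red tip at (255,78). In the top view these are at orange (366,212), blue (343,190), pocket (185,193), handle (167,134) and red handle (85,188). The green block at (175,320) in the side view is the look-alike.

```bash
python3 - <<'E'
from h import *
C={};H={}
for n in("side","top"):
    z=np.load(f"{n}0.npz"); C[n]=cloud(n,z["d"]); H[n]=cv2.cvtColor(z["p"],cv2.COLOR_RGB2HSV)
def box(u0,v0,u1,v1):
    m=np.zeros((384,512),bool); m[v0:v1,u0:u1]=1; return m
def rep(name,P):
    r=cv2.minAreaRect(P[:,:2].astype(np.float32)*1000); print(name,len(P),"med",P.mean(0).round(4),"rect",np.round(r[0],1),np.round(r[1],1),round(r[2],2), "z",np.percentile(P[:,2],[2,50,98]).round(4))
t=C["top"];h=H["top"];s=C["side"];hs=H["side"]
m=box(105,150,240,245)&(abs(t[...,2]-.06)<.006); rep("base",t[m]); print(cv2.boxPoints(cv2.minAreaRect(t[m][:,:2].astype(np.float32)*1000)))
m=box(170,170,202,216)&(t[...,2]<.045); rep("pocketfloor",t[m])
m=box(300,160,400,250)&(t[...,2]>.004)&(h[...,1]<60)
cl=cv2.morphologyEx(m.astype(np.uint8),cv2.MORPH_OPEN,np.ones((3,3)))>0; rep("rack",t[cl])
print(cv2.boxPoints(cv2.minAreaRect(t[cl][:,:2].astype(np.float32)*1000)))
for n,c,hh,b in(("top",t,h,box(300,160,400,250)),("side",s,hs,box(200,250,310,350))):
    for nm,lo,hi in(("orange",2,15),("blue",100,125)):
        m=b&(hh[...,0]>=lo)&(hh[...,0]<=hi)&(hh[...,1]>120)&(hh[...,2]>50); rep(n+nm,c[m])
for n,c,hh,b in(("top",t,h,box(130,115,205,150)),("side",s,hs,box(285,105,315,150))):
    m=b&(hh[...,0]>=20)&(hh[...,0]<=35)&(hh[...,1]>120)&(hh[...,2]>90); rep(n+"handle",c[m])
for n,c,hh,b in(("top",t,h,box(60,170,110,205)),("side",s,hs,box(245,60,262,95))):
    m=b&((hh[...,0]<=6)|(hh[...,0]>=172))&(hh[...,1]>140)&(hh[...,2]>60); rep(n+"red",c[m])
m=box(350,195,385,240)&(t[...,2]>.07)&(h[...,1]<60)&(h[...,2]>120); rep("ocap",t[m])
m=box(322,180,352,215)&(t[...,2]>.07)&(h[...,1]<60)&(h[...,2]>120); rep("bcap",t[m])
for n,u0,v0,u1,v1 in(("top",310,160,395,248),("top",110,110,235,240)):
    pass
p=np.load("top0.npz")["p"][:,:,::-1]
a=cv2.resize(p[160:250,305:400],None,fx=6,fy=6); b=cv2.resize(p[105:250,60:240],None,fx=4,fy=4)
cv2.imwrite("pics/crop1.png",a); cv2.imwrite("pics/crop2.png",b)
E
```

```text
base 6409 med [0.5474 0.1812 0.0603] rect [559.8 190.7] [207.1 271.6] 7.73 z [0.056  0.0603 0.0646]
[[438.87164 311.33554]
 [475.4245   42.20761]
 [680.63605  70.07938]
 [644.0832  339.2073 ]]
pocketfloor 348 med [0.5453 0.1585 0.0183] rect [549.9 157. ] [79.7 34.9] 7.27 z [0.0114 0.0158 0.0417]
rack 2625 med [ 0.5092 -0.2762  0.0436] rect [ 440.8 -213.8] [183.5 342.9] 45.84 z [0.0049 0.0098 0.1297]
[[ 253.86882  -160.18036 ]
 [ 499.84384  -399.04327 ]
 [ 627.7021   -267.37808 ]
 [ 381.72708   -28.515167]]
toporange 90 med [ 0.4956 -0.3136  0.1098] rect [ 437.  -194.2] [ 36.7 343.1] 25.93 z [0.0678 0.102  0.1203]
topblue 200 med [ 0.5386 -0.283   0.074 ] rect [ 524.2 -293.2] [123.5  60.1] 44.64 z [0.0382 0.0709 0.1184]
sideorange 357 med [ 0.486  -0.3194  0.0957] rect [ 573.7 -238.2] [269.8  81.2] 40.77 z [0.0598 0.099  0.1206]
sideblue 608 med [ 0.5253 -0.2903  0.0799] rect [ 490.  -548.1] [615.3 111.3] 82.91 z [0.0331 0.0732 0.1196]
tophandle 339 med [0.6474 0.1659 0.2344] rect [551.1  66.1] [382.8 105. ] 44.92 z [0.1992 0.2327 0.2367]
sidehandle 143 med [0.6503 0.1728 0.2208] rect [663.2 342.4] [478.7  38.7] 86.03 z [0.16   0.2309 0.2348]
topred 229 med [0.5158 0.3174 0.2979] rect [457.3 150.6] [396.6  26.2] 70.4 z [0.2579 0.2959 0.3188]
sidered 126 med [0.5153 0.3232 0.2867] rect [520.9 755.7] [906.5  18.1] 89.42 z [0.2596 0.2901 0.3169]
ocap 279 med [ 0.4705 -0.2944  0.1294] rect [ 434.9 -200.6] [ 90.3 344.1] 33.2 z [0.0715 0.1133 0.1341]
bcap 250 med [ 0.5245 -0.2374  0.114 ] rect [ 534.9 -247.9] [27.9 86.5] 45.52 z [0.0883 0.1147 0.1313]
```

View pics/crop1.png

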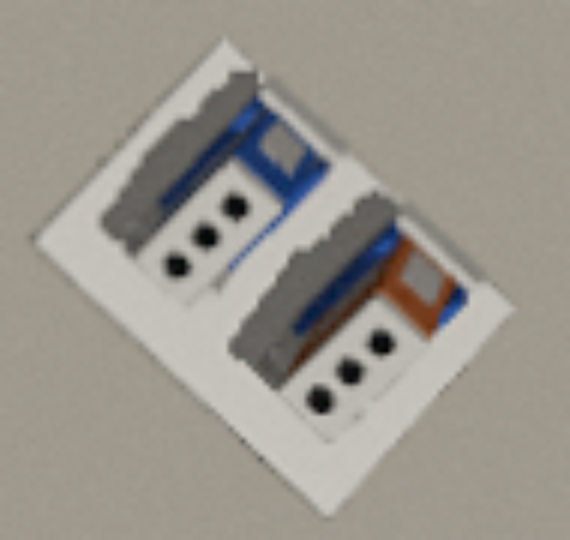

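View pics/crop2.png

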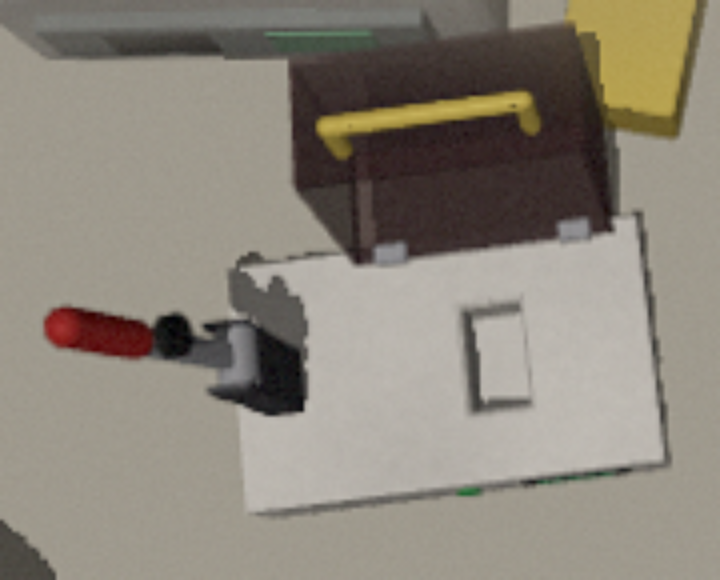

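Crop 1 is the confirmation. The candidates in the top view are orange at (366,212), blue at (343,190) and the flat green block at (367,281). The one in the rack with the orange sides, at crop (350,370), fits the description. Crop 2 shows the empty pocket at (497,355), the hood open with its handle at (425,112), and the clamp leaning outward with its tip at (62,328).

```bash
python3 - <<'E'
from h import *
r=np.array([(227,38),(515,310),(330,517),(37,237)])/6+[305-.4,160-.4]
zs=np.load("top0.npz"); t=cloud("top",zs["d"])
print("plate z",[t[int(v),int(u)].round(3) for u,v in (r+[(0,6),(-6,0),(0,-6),(6,0)])])
P=onz("top",r,.009); print("rack corners",P[:,:2].round(4), "sides",np.linalg.norm(P-np.roll(P,1,0),axis=1).round(4),"c",P.mean(0).round(4))
x=(P[0]+P[1]-P[2]-P[3]); print("yaw",np.degrees(np.arctan2(x[1],x[0]))); y=(P[0]+P[3]-P[1]-P[2]); print(np.degrees(np.arctan2(-y[0],y[1])))
q=np.array([(462,307),(522,300),(533,402),(472,412)])/4+[60-.4,105-.4]
Q=onz("top",q,.06); print("pocket",Q[:,:2].round(4),Q.mean(0).round(4))
q=np.array([(640,213),(664,463),(249,512),(241,268)])/4+[60-.4,105-.4]
B=onz("top",q,.06); print("base",B[:,:2].round(4),np.linalg.norm(B-np.roll(B,1,0),axis=1).round(4)); x=B[0]-B[1];print(np.degrees(np.arctan2(x[1],x[0])));y=B[2]-B[1];print(np.degrees(np.arctan2(-y[0],y[1])))
# cap face corners of orange, orange front-face
yaw=np.radians(-44); 
c=np.array([(385,300),(425,345),(335,440),(282,388)])/6+[304.6,159.6]
print("capdepth",[t[int(round(v)),int(round(u))].round(4) for u,v in np.array([(380,342),(350,372),(320,399)])/6+[304.6,159.6]])
print("capdepth blue",[t[int(round(v)),int(round(u))].round(4) for u,v in np.array([(236,207),(206,236),(178,265)])/6+[304.6,159.6]])
E
```

```text
plate z [array([ 0.611, -0.267,  0.008]), array([ 0.501, -0.378,  0.011]), array([ 0.427, -0.308,  0.009]), array([ 0.534, -0.194,  0.01 ])]
rack corners [[ 0.6252 -0.2687]
 [ 0.5008 -0.3966]
 [ 0.4089 -0.3086]
 [ 0.5341 -0.18  ]] sides [0.1272 0.1784 0.1273 0.1794] c [ 0.5172 -0.2885  0.009 ]
yaw -44.00909318165214
-44.22516081546947
pocket [[0.5728 0.1751]
 [0.5774 0.1363]
 [0.5113 0.1275]
 [0.5047 0.1666]] [0.5415 0.1514 0.06  ]
base [[0.6347 0.061 ]
 [0.4725 0.0435]
 [0.4398 0.3095]
 [0.5988 0.3227]] [0.2641 0.1631 0.2681 0.1596]
6.170736598737545
7.016514691779846
capdepth [array([ 0.4745, -0.3028,  0.1239]), array([ 0.4633, -0.2926,  0.1144]), array([ 0.4545, -0.2826,  0.1033])]
capdepth blue [array([ 0.5298, -0.2449,  0.1281]), array([ 0.5196, -0.2351,  0.1145]), array([ 0.509 , -0.225 ,  0.1012])]
```

```bash
cat >> h.py <<'E'
U=np.array
ry=np.radians(-44.1); RX=U([np.cos(ry),np.sin(ry),0]); RY=U([-np.sin(ry),np.cos(ry),0])
AX=np.cos(np.radians(35))*U([0,0,1])-np.sin(np.radians(35))*RX
FOOT=U([.5172,-.2885,0])+.02*RX-.04*RY+U([0,0,.036])
iy=np.radians(7.2); IX=U([np.cos(iy),np.sin(iy),0]); IY=U([-np.sin(iy),np.cos(iy),0]); INC=U([.541,.1512,0])
def inc(x,y,z): return INC+x*IX+y*IY+U([0,0,z])
def fr(y,z):
    y=y/np.linalg.norm(y); return np.c_[np.cross(y,z),y,z]
RG=fr(RY,-AX); RP=fr(IY,U([0,0,-1.]))
from scipy.spatial.transform import Rotation as Ro
def rows(*wps):
    o=ctrl.get_obs(); p,R=o["eef_pos"],o["eef_rot"]; print("t",round(o["clock"],2),p.round(4),"q",o["joint_positions"].round(2),"F",o["contact_force"].round(1),"gap",round(o["finger_gap"],4),round(float(o["gripper_force"]),1))
    for q,Q in wps:
        Q=R if Q is None else Q; s=R.T@(q-p)*100; w=Ro.from_matrix(R.T@Q).as_rotvec(); print(s.round(2),w.round(3),"rows>=",round(np.linalg.norm(s)/6.25,1),round(np.degrees(np.linalg.norm(w))/10.7,1))
E
python3 - <<'E'
from h import *
D=RP  # down
rows((U([.40,.15,.30]),fr(U([.3,.95,0]),U([0,0,-1.]))),(U([.42,-.15,.30]),None),(FOOT+AX*.175,RG))
print(FOOT,AX)
E
```

```text
t 0.1 [0.2658 0.5926 0.2045] q [ 0.97  0.25  1.56  0.    1.34 -0.17] F [-1.1 -0.4  0.3] gap 0.0941 0.0
[-30.36 -34.9   -9.5 ] [-0.002 -0.    -0.116] rows>= 7.6 0.6
[-44.47 -61.45  -9.46] [0. 0. 0.] rows>= 12.2 0.0
[-50.09 -71.11   2.62] [ 0.105 -0.605  0.337] rows>= 13.9 3.7
[ 0.50372601 -0.33114331  0.036     ] [-0.41190032  0.39915918  0.81915204]
```

```bash
python3 -m crank '[-6,-5,-6,0,0,0, -12,-11,-9,0,0,0, -18,-17,-9.5,0,0,0, -24,-23,-9.5,0,0,0, -30,-28,-9.5,0,0,0, -33,-33,-9.5,0,0,0, -36,-38,-9.5,0,0,0, -39,-43,-9.5,0,0,0, -41,-48,-9.5,0,0,0, -43,-53,-9.5,0,0,0]' 0.2 20
python3 - <<'E'
from h import *
rows((FOOT+AX*.2,RG),(FOOT+AX*.0545,RG))
E
```

```text
clock: 1.35
eef_pos: [0.436, 0.016, 0.2996]
eef_rot: [[-0.912, 0.409, 0.0], [0.409, 0.912, 0.0], [0.0, 0.0, -1.0]]
contact_force: [1.4, 0.1, -0.5]
finger_gap: 0.0567
gripper_force: 0.0
t 1.35 [0.436  0.016  0.2996] q [-0.22 -0.35  1.96  0.    1.53 -1.37] F [ 1.4  0.1 -0.5] gap 0.0567 0.0
[ -9.6  -24.99   9.97] [ 0.106 -0.605  0.337] rows>= 4.6 3.8
[-17.45 -27.84  21.89] [ 0.106 -0.605  0.337] rows>= 6.3 3.8
```

```bash
python3 -m crank '[-2,-5,0,0,0,0, -4,-10,2,0.02,-0.1,0.06, -5,-15,4,0.04,-0.25,0.13, -7,-20,6,0.07,-0.4,0.22, -9,-24,9,0.09,-0.53,0.3, -9.6,-25,10,0.106,-0.605,0.337, -9.6,-25,10,0.106,-0.605,0.337, -9.6,-25,10,0.106,-0.605,0.337, -9.6,-25,10,0.106,-0.605,0.337]'
python3 - <<'E'
from h import *
rows((FOOT+AX*.2,RG),(FOOT+AX*.0545,RG))
p,d=ctrl.capture("side"); cv2.imwrite("pics/s1.png",cv2.resize(p[190:380,150:400,::-1],None,fx=3,fy=3))
E
```

```text
clock: 2.48
eef_pos: [0.4225, -0.2496, 0.2014]
eef_rot: [[-0.588, 0.695, 0.414], [0.569, 0.719, -0.4], [-0.575, 0.0, -0.818]]
contact_force: [-1.3, 0.4, 0.7]
finger_gap: 0.0562
gripper_force: 0.0
t 2.48 [ 0.4225 -0.2496  0.2014] q [-0.76 -0.55  2.36 -0.    0.72 -1.56] F [-1.3  0.4  0.7] gap 0.0562 0.0
[ 0.06 -0.21  0.15] [0.001 0.002 0.001] rows>= 0.0 0.0
[ 0.09 -0.22 14.7 ] [0.001 0.002 0.001] rows>= 2.4 0.0
```

View pics/s1.png

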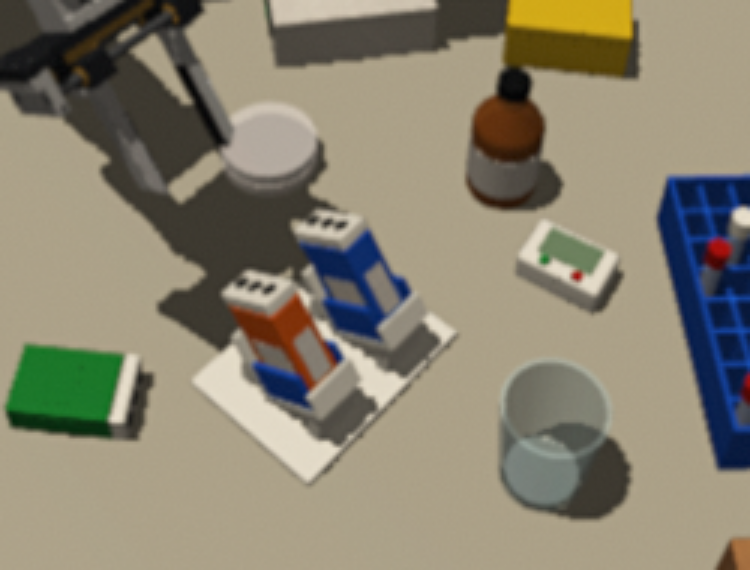

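The gripper at crop (160,130) is lined up with the orange cartridge's axis, with the cap at crop (258,288).

```bash
python3 -m crank '[0,-0.2,3,0,0,0, 0.1,-0.2,6,0,0,0, 0.1,-0.2,9,0,0,0, 0.1,-0.2,12,0,0,0, 0.1,-0.2,14,0,0,0, 0.1,-0.2,14.7,0,0,0, 0.1,-0.2,14.7,0,0,0]'
python3 - <<'E'
from h import *
rows((FOOT+AX*.0545,RG))
p,d=ctrl.capture("top"); cv2.imwrite("pics/t2.png",cv2.resize(p[140:270,280:430,::-1],None,fx=4,fy=4))
E
```

```text
clock: 3.4
eef_pos: [0.4805, -0.3089, 0.0791]
eef_rot: [[-0.588, 0.696, 0.412], [0.57, 0.718, -0.399], [-0.574, 0.0, -0.819]]
contact_force: [0.2, -0.2, -0.3]
finger_gap: 0.0563
gripper_force: 0.0
t 3.4 [ 0.4805 -0.3089  0.0791] q [-0.77 -0.06  2.25  0.    0.34 -1.57] F [ 0.2 -0.2 -0.3] gap 0.0563 0.0
[-0.16  0.02 -0.08] [0.001 0.    0.   ] rows>= 0.0 0.0
```

```bash
python3 -m crank '[0,0,0,0,0,0, 0,0,0,0,0,0, 0,0,0,0,0,0, 0,0,0,0,0,0, 0,0,0,0,0,0]' -1 25
```

```text
clock: 4.08
eef_pos: [0.4804, -0.3091, 0.0793]
eef_rot: [[-0.588, 0.696, 0.413], [0.57, 0.718, -0.399], [-0.574, 0.0, -0.819]]
contact_force: [-3.3, 2.6, 5.8]
finger_gap: 0.0297
gripper_force: 25.0
```

```bash
python3 -m crank '[0,0,-0.7,0,0,0, 0,0,-2,0,0,0, 0,0,-3.5,0,0,0, 0,0,-5,0,0,0, 0,0,-7,0,0,0, 0,0,-10,0,0,0, 0,0,-13,0,0,0, 0,0,-14,0,0,0]'
python3 - <<'E'
from h import *
rows((U([.40,-.05,.30]),RP),(inc(0,0,.20),RP),(inc(0,0,.0695),RP))
E
```

```text
clock: 5.08
eef_pos: [0.4222, -0.2527, 0.1945]
eef_rot: [[-0.588, 0.696, 0.413], [0.569, 0.718, -0.4], [-0.575, 0.0, -0.818]]
contact_force: [0.0, -0.3, -2.5]
finger_gap: 0.0294
gripper_force: 25.0
t 5.08 [ 0.4222 -0.2527  0.1945] q [-0.77 -0.54  2.37  0.    0.7  -1.57] F [ 0.  -0.3 -2.5] gap 0.0294 25.0
[  6.77  13.02 -17.66] [-0.274  0.571 -0.866] rows>= 3.7 5.7
[ 15.69  37.28 -11.69] [-0.274  0.571 -0.866] rows>= 6.7 5.7
[23.2  37.27 -1.02] [-0.274  0.571 -0.866] rows>= 7.0 5.7
```

```bash
python3 -m crank '[1.5,3,-5,-0.05,0.1,-0.15, 3,6,-9,-0.1,0.2,-0.3, 5,10,-13,-0.15,0.32,-0.5, 6.7,13,-16,-0.21,0.44,-0.67, 8,18,-16,-0.27,0.57,-0.85, 10,23,-15,-0.274,0.571,-0.866, 12,28,-14,-0.274,0.571,-0.866, 14,33,-13,-0.274,0.571,-0.866, 15.7,37.3,-11.7,-0.274,0.571,-0.866, 15.7,37.3,-11.7,-0.274,0.571,-0.866]'
python3 -m crank '[0,0,0,0,0,0, 0,0,0,0,0,0]'
python3 - <<'E'
from h import *
rows((inc(0,0,.14),RP),(inc(0,0,.0695),RP))
E
```

```text
clock: 6.32
eef_pos: [0.5405, 0.1526, 0.1951]
eef_rot: [[-0.992, -0.128, -0.008], [-0.128, 0.992, 0.001], [0.008, 0.002, -1.0]]
contact_force: [-1.1, -0.2, -1.7]
finger_gap: 0.0299
gripper_force: 25.0
clock: 6.58
eef_pos: [0.5416, 0.1501, 0.2]
eef_rot: [[-0.992, -0.124, 0.0], [-0.124, 0.992, 0.001], [-0.0, 0.001, -1.0]]
contact_force: [-0.9, 0.2, -1.1]
finger_gap: 0.03
gripper_force: 25.0
t 6.58 [0.5416 0.1501 0.2   ] q [ 0.07  0.04  1.79  0.    1.31 -1.63] F [-0.9  0.2 -1.1] gap 0.03 25.0
[0.05 0.1  6.  ] [ 0.001  0.    -0.002] rows>= 1.0 0.0
[ 0.05  0.1  13.05] [ 0.001  0.    -0.002] rows>= 2.1 0.0
```

```bash
python3 -m crank '[0,0.1,3,0,0,0, 0,0.1,6,0,0,0, 0,0.1,6,0,0,0, 0,0.1,6,0,0,0]'
python3 - <<'E'
from h import *
rows((inc(0,0,.0695),RP))
p,d=ctrl.capture("side"); hs=cv2.cvtColor(p,cv2.COLOR_RGB2HSV); c=cloud("side",d)
# draw expected bottom corners of cartridge and pocket rim
o=ctrl.get_obs(); R=o["eef_rot"]; q=o["eef_pos"]
cb=[q+R@U([a*.03,b*.015,.0545]) for a,b in((1,1),(1,-1),(-1,-1),(-1,1))]
pk=[inc(a*.034,b*.019,.06) for a,b in((1,1),(1,-1),(-1,-1),(-1,1))]
u0,v0,s=200,110,6; im=cv2.resize(p[v0:v0+100,u0:u0+130,::-1],None,fx=s,fy=s)
for pts,col in((cb,(0,255,0)),(pk,(255,0,0))):
    cv2.polylines(im,[np.int32((proj("side",U(pts))-[u0-.5,v0-.5])*s)],True,col,1)
cv2.imwrite("pics/s3.png",im)
m=(hs[...,0]>=2)&(hs[...,0]<=15)&(hs[...,1]>130); m[:,:200]=0;m[:110]=0;m[210:]=0;m[:,330:]=0
P=c[m]; L=(P-INC)@np.c_[IX,IY,U([0,0,1])]; L=L[(abs(L)<.2).all(1)]; print(len(L),np.percentile(L,[1,5,50,95,99],axis=0).round(4))
E
```

```text
clock: 7.08
eef_pos: [0.5423, 0.1517, 0.1412]
eef_rot: [[-0.992, -0.124, 0.002], [-0.124, 0.992, 0.002], [-0.002, 0.001, -1.0]]
contact_force: [0.2, -0.8, -1.5]
finger_gap: 0.0299
gripper_force: 25.0
t 7.08 [0.5423 0.1517 0.1412] q [ 0.07  0.11  1.84  0.    1.19 -1.63] F [ 0.2 -0.8 -1.5] gap 0.0299 25.0
[ 0.14 -0.04  7.17] [ 0.001  0.002 -0.001] rows>= 1.1 0.0
274 [[-0.0277 -0.084   0.0817]
 [-0.0272 -0.0703  0.0913]
 [ 0.0083 -0.0154  0.1286]
 [ 0.1142 -0.0106  0.1917]
 [ 0.1343  0.0566  0.1965]]
```

View pics/s3.png

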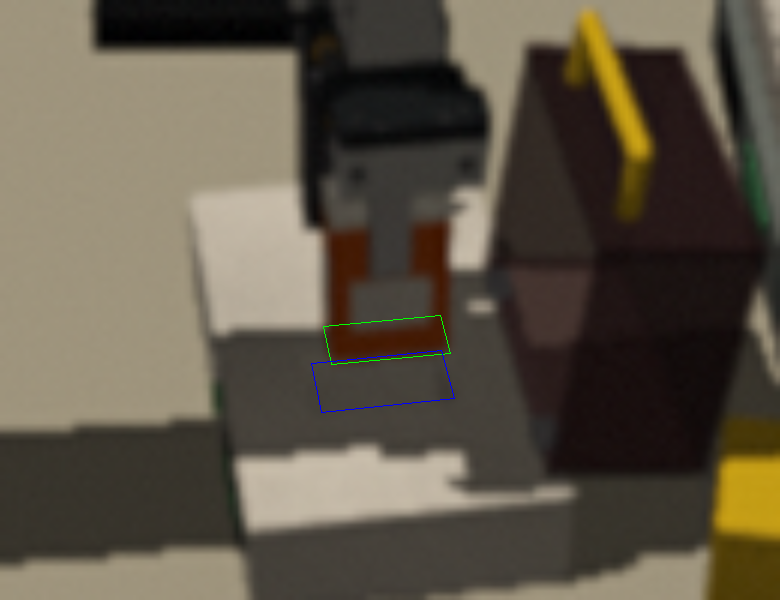

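The cartridge's foot, at crop (390,345), matches the drawn prediction and sits over the pocket outline at crop (385,382). I'll lower it gently.

```bash
python3 -m crank '[0.1,0,0.7,0,0,0, 0.12,0,1.4,0,0,0, 0.12,0,2.1,0,0,0, 0.12,0,2.8,0,0,0, 0.12,0,3.4,0,0,0, 0.12,0,3.8,0,0,0, 0.12,0,3.8,0,0,0, 0.12,0,3.8,0,0,0]'
python3 - <<'E'
from h import *
rows((inc(0,0,.0695),RP))
E
```

```text
clock: 8.12
eef_pos: [0.5403, 0.152, 0.1016]
eef_rot: [[-0.992, -0.125, -0.001], [-0.125, 0.992, 0.001], [0.0, 0.002, -1.0]]
contact_force: [-0.6, -0.3, -2.0]
finger_gap: 0.03
gripper_force: 25.0
t 8.12 [0.5403 0.152  0.1016] q [ 0.07  0.16  1.86  0.    1.12 -1.63] F [-0.6 -0.3 -2. ] gap 0.03 25.0
[-0.06 -0.09  3.21] [ 0.002 -0.    -0.   ] rows>= 0.5 0.0
```

```bash
python3 -m crank '[0,-0.1,0.6,0,0,0, 0,-0.1,1.2,0,0,0, 0,-0.1,1.8,0,0,0, 0,-0.1,2.3,0,0,0, 0,-0.1,2.7,0,0,0, 0,-0.1,3.0,0,0,0, 0,-0.1,3.1,0,0,0, 0,-0.1,3.1,0,0,0]'
```

```text
clock: 9.12
eef_pos: [0.5402, 0.151, 0.0704]
eef_rot: [[-0.992, -0.125, -0.001], [-0.125, 0.992, 0.001], [0.001, 0.002, -1.0]]
contact_force: [0.1, -0.3, -1.7]
finger_gap: 0.03
gripper_force: 25.0
```

```bash
python3 -m crank '[0,0,0.07,0,0,0, 0,0,0.14,0,0,0, 0,0,0.14,0,0,0]'
```

```text
clock: 9.5
eef_pos: [0.5402, 0.151, 0.069]
eef_rot: [[-0.992, -0.125, -0.001], [-0.125, 0.992, 0.001], [0.001, 0.002, -1.0]]
contact_force: [-0.7, 0.6, -1.3]
finger_gap: 0.0299
gripper_force: 25.0
```

```bash
python3 -m crank '[0,0,0.06,0,0,0, 0,0,0.12,0,0,0, 0,0,0.12,0,0,0]'; python3 -m crank '[0,0,0.06,0,0,0, 0,0,0.12,0,0,0, 0,0,0.12,0,0,0]'
```

```text
clock: 9.88
eef_pos: [0.5403, 0.151, 0.0689]
eef_rot: [[-0.992, -0.125, -0.001], [-0.125, 0.992, 0.001], [0.001, 0.001, -1.0]]
contact_force: [-5.6, -0.2, 6.6]
finger_gap: 0.0301
gripper_force: 25.0
clock: 10.25
eef_pos: [0.5404, 0.1511, 0.0689]
eef_rot: [[-0.992, -0.125, -0.002], [-0.125, 0.992, 0.001], [0.002, 0.001, -1.0]]
contact_force: [-7.8, -0.5, 14.1]
finger_gap: 0.0299
gripper_force: 25.0
```

```bash
python3 -m crank '[0,0,-0.15,0,0,0, 0,0,-0.2,0,0,0, 0,0,-0.2,0,0,0]'; python3 -m crank '[0,0,0,0,0,0, 0,0,0,0,0,0, 0,0,0,0,0,0, 0,0,0,0,0,0]' 0.2; python3 -m crank '[0,0,-1,0,0,0, 0,0,-4,0,0,0, -1,0,-9,0,0,0, 0,0,-14,0,0,0, 2,0,-19,0,0,0, 6,0,-22,0,0,0, 11,0,-22,0,0,0, 14,0,-22,0,0,0, 14,0,-22,0,0,0]'
python3 - <<'E'
from h import *
M=np.c_[IX,IY,U([0,0,1])]
for n,b in(("top",(125,110,210,155)),("side",(280,100,320,155))):
    p,d=ctrl.capture(n); c=cloud(n,d); h=cv2.cvtColor(p,cv2.COLOR_RGB2HSV); np.savez(n+"1.npz",p=p,d=d)
    m=np.zeros(d.shape,bool); m[b[1]:b[3],b[0]:b[2]]=1
    m&=(h[...,0]>=20)&(h[...,0]<=35)&(h[...,1]>120)&(h[...,2]>90)
    L=(c[m]-INC)@M; L=L[(L[:,2]>.21)&(L[:,2]<.26)]; print(n,len(L),np.percentile(L,[3,50,97],axis=0).round(4))
    m=(h[...,0]>=2)&(h[...,0]<=15)&(h[...,1]>130); L=(c-INC)@M; m&=(abs(L[...,:2])<.06).all(2)
    mc=(abs(L[...,0])<.045)&(abs(L[...,1])<.03)&(L[...,2]>.095)&(L[...,2]<.13); print("cap",mc.sum(),np.percentile(L[mc],[5,50,95],axis=0).round(4), "or",np.percentile(L[m],[5,95],axis=0).round(4))
    rm=((h[...,0]<=6)|(h[...,0]>=172))&(h[...,1]>140)&(h[...,2]>60)&(abs(L[...,0])<.06)&(abs(L[...,1]-.18)<.12)&(L[...,2]>.2); print("red",rm.sum(),np.percentile(L[rm],[3,50,97],axis=0).round(4))
rows()
E
```

```text
clock: 10.62
eef_pos: [0.5406, 0.1511, 0.0689]
eef_rot: [[-0.992, -0.125, -0.0], [-0.125, 0.992, 0.002], [0.0, 0.002, -1.0]]
contact_force: [-1.0, -0.2, 3.3]
finger_gap: 0.0303
gripper_force: 25.0
clock: 11.12
eef_pos: [0.5401, 0.151, 0.0684]
eef_rot: [[-0.992, -0.125, -0.001], [-0.125, 0.992, 0.001], [0.001, 0.002, -1.0]]
contact_force: [0.5, 0.2, -0.5]
finger_gap: 0.0562
gripper_force: 0.0
clock: 12.25
eef_pos: [0.4008, 0.1333, 0.2897]
eef_rot: [[-0.992, -0.125, 0.002], [-0.125, 0.992, 0.002], [-0.002, 0.001, -1.0]]
contact_force: [-0.6, 0.2, 0.4]
finger_gap: 0.0561
gripper_force: 0.0
top 314 [[ 0.1041 -0.0553  0.2162]
 [ 0.109   0.0024  0.2328]
 [ 0.1158  0.0591  0.2365]]
cap 309 [[-0.0268 -0.0149  0.1023]
 [-0.0006 -0.0009  0.11  ]
 [ 0.0258  0.0133  0.113 ]] or [[-0.0281 -0.0155  0.0474]
 [ 0.0261  0.0082  0.0955]]
red 232 [[-0.0105  0.1564  0.2585]
 [-0.0036  0.1691  0.2952]
 [ 0.0062  0.1854  0.3181]]
side 124 [[ 0.1028 -0.0594  0.2127]
 [ 0.1072 -0.0037  0.2314]
 [ 0.114   0.0557  0.2341]]
cap 189 [[-0.0291 -0.0172  0.0974]
 [-0.0005 -0.0088  0.1078]
 [ 0.0251  0.0106  0.1118]] or [[-0.0301 -0.0186  0.0624]
 [ 0.0267 -0.0126  0.0971]]
red 129 [[-0.0123  0.1559  0.2607]
 [-0.0051  0.1665  0.2909]
 [ 0.0039  0.178   0.3177]]
t 12.35 [0.4021 0.1332 0.2894] q [ 0.05 -0.38  2.    0.    1.52 -1.65] F [-0.1 -0.5 -0.1] gap 0.0559 0.0
```

```bash
cat >> h.py <<'E'
RH=fr(IX,U([0,0,-1.]))
def bar(a): return U([.07-.172*np.cos(a)+.02*np.sin(a),0,.06+.172*np.sin(a)+.02*np.cos(a)])
def hp(a,tilt,off=.013):
    z=U([0,0,-1.])*np.cos(tilt)+IX*np.sin(tilt); b=bar(a); return inc(b[0],0,b[2])+off*z, fr(IX*np.cos(tilt)+U([0,0,1])*np.sin(tilt),z)
E
python3 - <<'E'
from h import *
rows((inc(0,0,.30),None),(inc(.1086,0,.30),RH),hp(1.68,0))
E
```

```text
t 12.35 [0.4021 0.1332 0.2894] q [ 0.05 -0.38  2.    0.    1.52 -1.65] F [-0.1 -0.5 -0.1] gap 0.0559 0.0
[-14.     0.05  -1.05] [0. 0. 0.] rows>= 2.2 0.0
[-24.86   0.06  -1.04] [ 0.002 -0.     1.57 ] rows>= 4.0 8.4
[-24.86   0.04   7.38] [ 0.002 -0.     1.57 ] rows>= 4.1 8.4
```

```bash
python3 -m crank '[-2,0,-1,0,0,0.18, -4,0,-1,0,0,0.36, -6,0,-1,0,0,0.54, -9,0,-1,0,0,0.72, -12,0,-1,0,0,0.9, -15,0,-1,0,0,1.08, -18,0,-1,0,0,1.26, -21,0,-1,0,0,1.44, -24,0,-1,0,0,1.57, -24.9,0,-1,0,0,1.57]' -0.1 6;  python3 -m crank '[0,0,0,0,0,0]'
python3 - <<'E'
from h import *
rows(hp(1.68,0,-.03),hp(1.68,0))
E
```

```text
clock: 13.6
eef_pos: [0.6503, 0.1643, 0.2967]
eef_rot: [[-0.127, 0.992, -0.003], [0.992, 0.127, 0.001], [0.002, -0.003, -1.0]]
contact_force: [0.6, -0.3, -0.5]
finger_gap: 0.0425
gripper_force: 0.0
clock: 13.72
eef_pos: [0.6489, 0.1643, 0.2975]
eef_rot: [[-0.128, 0.992, -0.003], [0.992, 0.128, 0.001], [0.002, -0.002, -1.0]]
contact_force: [-0.8, 0.6, -0.1]
finger_gap: 0.042
gripper_force: 0.0
t 13.72 [0.6489 0.1643 0.2975] q [ 0.08  0.23  1.4   0.    1.51 -0.05] F [-0.8  0.6 -0.1] gap 0.042 0.0
[0.05 0.01 3.87] [-0.002 -0.002  0.002] rows>= 0.6 0.0
[0.04 0.02 8.17] [-0.002 -0.002  0.002] rows>= 1.3 0.0
```

```bash
python3 -m crank '[0,0,2,0,0,0, 0,0,4,0,0,0, 0,0,6,0,0,0, 0,0,7.5,0,0,0, 0,0,8.1,0,0,0, 0,0,8.1,0,0,0]'; python3 -m crank '[0,0,0,0,0,0, 0,0,0,0,0,0, 0,0,0,0,0,0, 0,0,0,0,0,0, 0,0,0,0,0,0]' -1 6
python3 - <<'E'
from h import *
T=lambda a:.2*min(1,(1.68-a)/.8)
rows(*[hp(a,T(a)) for a in (1.68,1.6,1.5,1.4,1.3,1.2,1.1,1.0,.9,.8,.7)])
E
```

```text
clock: 14.48
eef_pos: [0.6484, 0.1644, 0.2172]
eef_rot: [[-0.126, 0.992, -0.001], [0.992, 0.126, 0.001], [0.002, -0.001, -1.0]]
contact_force: [-0.2, -1.0, -0.0]
finger_gap: 0.0424
gripper_force: 0.0
clock: 15.1
eef_pos: [0.6496, 0.1645, 0.2186]
eef_rot: [[-0.126, 0.992, 0.002], [0.992, 0.126, 0.002], [0.002, 0.002, -1.0]]
contact_force: [5.0, 1.1, 1.9]
finger_gap: 0.0117
gripper_force: 6.0
t 15.1 [0.6496 0.1645 0.2186] q [ 0.08  0.28  1.49  0.    1.37 -0.05] F [5.  1.1 1.9] gap 0.0117 6.0
[ 0.04 -0.08  0.28] [ 0.002 -0.002  0.   ] rows>= 0.0 0.0
[ 0.04 -1.41  0.02] [-0.018 -0.002  0.   ] rows>= 0.2 0.1
[ 0.04 -3.1  -0.15] [-0.043 -0.002  0.   ] rows>= 0.5 0.2
[ 0.04 -4.8  -0.15] [-0.068 -0.002  0.   ] rows>= 0.8 0.4
[ 0.04 -6.49  0.03] [-0.093 -0.002  0.   ] rows>= 1.0 0.5
[ 0.04 -8.15  0.37] [-0.118 -0.002  0.   ] rows>= 1.3 0.6
[ 0.04 -9.77  0.88] [-0.143 -0.002  0.   ] rows>= 1.6 0.8
[  0.04 -11.33   1.56] [-0.168 -0.002  0.   ] rows>= 1.8 0.9
[  0.04 -12.82   2.38] [-0.193 -0.002  0.   ] rows>= 2.1 1.0
[  0.04 -14.24   3.36] [-0.198 -0.002  0.   ] rows>= 2.3 1.1
[  0.04 -15.56   4.48] [-0.198 -0.002  0.   ] rows>= 2.6 1.1
```

```bash
python3 -m crank '[0,-1.4,-0.1,-0.02,0,0, 0,-3.1,-0.3,-0.04,0,0, 0,-4.8,-0.3,-0.07,0,0, 0,-6.5,-0.15,-0.09,0,0, 0,-8.1,0.2,-0.12,0,0, 0,-9.8,0.7,-0.14,0,0, 0,-11.3,1.4,-0.17,0,0, 0,-12.8,2.2,-0.19,0,0, 0,-14.2,3.2,-0.2,0,0, 0,-15.5,4.3,-0.2,0,0]'
python3 - <<'E'
from h import *
o=ctrl.get_obs(); R=o["eef_rot"]; b=(o["eef_pos"]-.011*R[:,2]-INC); print("bar est",b@IX,b[2], "expect .7:",bar(.7))
rows(*[hp(a,.2,.011) for a in (.7,.6,.5,.4,.3,.2,.15,.1,.05,0)])
E
```

```text
clock: 16.35
eef_pos: [0.4944, 0.1448, 0.175]
eef_rot: [[-0.126, 0.972, 0.197], [0.992, 0.123, 0.026], [0.001, 0.199, -0.98]]
contact_force: [1.9, -0.9, 0.8]
finger_gap: 0.0119
gripper_force: 6.0
bar est -0.0491924074276318 0.18575094308915613 expect .7: [-0.0486685   0.          0.18610229]
t 16.35 [0.4944 0.1448 0.175 ] q [ 0.06 -0.18  2.06  0.02  1.06 -0.08] F [ 1.9 -0.9  0.8] gap 0.0119 6.0
[ 0.05  0.06 -0.02] [ 0.    -0.001  0.   ] rows>= 0.0 0.0
[ 0.05 -1.37  0.96] [ 0.    -0.001  0.   ] rows>= 0.3 0.0
[ 0.05 -2.68  2.08] [ 0.    -0.001  0.   ] rows>= 0.5 0.0
[ 0.05 -3.88  3.33] [ 0.    -0.001  0.   ] rows>= 0.8 0.0
[ 0.05 -4.95  4.69] [ 0.    -0.001  0.   ] rows>= 1.1 0.0
[ 0.04 -5.88  6.15] [ 0.    -0.001  0.   ] rows>= 1.4 0.0
[ 0.04 -6.29  6.91] [ 0.    -0.001  0.   ] rows>= 1.5 0.0
[ 0.04 -6.66  7.7 ] [ 0.    -0.001  0.   ] rows>= 1.6 0.0
[ 0.04 -6.99  8.5 ] [ 0.    -0.001  0.   ] rows>= 1.8 0.0
[ 0.04 -7.28  9.31] [ 0.    -0.001  0.   ] rows>= 1.9 0.0
```

Tracking exactly. I'll continue to 0.15 rad, then slow down.

```bash
python3 -m crank '[0,-0.7,0.5,0,0,0, 0,-1.4,1,0,0,0, 0,-2.1,1.5,0,0,0, 0,-2.7,2.1,0,0,0, 0,-3.3,2.7,0,0,0, 0,-3.9,3.3,0,0,0, 0,-4.5,4,0,0,0, 0,-5,4.7,0,0,0, 0,-5.45,5.4,0,0,0, 0,-5.9,6.15,0,0,0]'
python3 - <<'E'
from h import *
rows(*[hp(a,.2,.011) for a in (.2,.15,.1,.05,0,-.01)])
E
```

```text
clock: 17.6
eef_pos: [0.449, 0.1394, 0.102]
eef_rot: [[-0.126, 0.973, 0.196], [0.992, 0.123, 0.027], [0.002, 0.197, -0.98]]
contact_force: [2.2, -1.0, 1.1]
finger_gap: 0.0114
gripper_force: 6.0
t 17.6 [0.449  0.1394 0.102 ] q [ 0.05 -0.2   2.22  0.02  0.92 -0.09] F [ 2.2 -1.   1.1] gap 0.0114 6.0
[ 0.02  0.05 -0.09] [-0.001 -0.002  0.   ] rows>= 0.0 0.0
[ 0.01 -0.35  0.68] [-0.001 -0.002  0.   ] rows>= 0.1 0.0
[ 0.01 -0.72  1.46] [-0.001 -0.002  0.   ] rows>= 0.3 0.0
[ 0.01 -1.05  2.26] [-0.001 -0.002  0.   ] rows>= 0.4 0.0
[ 0.01 -1.34  3.08] [-0.001 -0.002  0.   ] rows>= 0.5 0.0
[ 0.01 -1.39  3.24] [-0.001 -0.002  0.   ] rows>= 0.6 0.0
```

```bash
python3 -m crank '[0,-0.2,0.35,0,0,0, 0,-0.35,0.7,0,0,0, 0,-0.55,1.1,0,0,0, 0,-0.72,1.45,0,0,0, 0,-0.87,1.8,0,0,0, 0,-1,2.1,0,0,0, 0,-1.1,2.4,0,0,0, 0,-1.2,2.65,0,0,0, 0,-1.28,2.85,0,0,0, 0,-1.33,3.0,0,0,0]'
python3 -m crank '[0,0,0.07,0,0,0, 0,0,0.13,0,0,0, 0,0,0.2,0,0,0, 0,0,0.2,0,0,0]'
python3 - <<'E'
from h import *
rows(*[hp(a,.2,.011) for a in (0,)])
E
```

```text
clock: 18.85
eef_pos: [0.4425, 0.1386, 0.0706]
eef_rot: [[-0.126, 0.972, 0.196], [0.992, 0.123, 0.027], [0.002, 0.198, -0.98]]
contact_force: [0.1, 0.1, 0.6]
finger_gap: 0.012
gripper_force: 6.0
clock: 19.35
eef_pos: [0.4423, 0.1386, 0.0687]
eef_rot: [[-0.126, 0.973, 0.195], [0.992, 0.123, 0.026], [0.001, 0.196, -0.981]]
contact_force: [-2.3, -0.4, 4.4]
finger_gap: 0.0115
gripper_force: 6.0
t 19.35 [0.4423 0.1386 0.0687] q [ 0.05 -0.15  2.25  0.02  0.84 -0.09] F [-2.3 -0.4  4.4] gap 0.0115 6.0
[ 0.02 -0.02 -0.06] [-0.002 -0.002  0.   ] rows>= 0.0 0.0
```

```bash
python3 -m crank '[0,0,0.1,0,0,0, 0,0,0.2,0,0,0, 0,0,0.2,0,0,0]'
python3 -m crank '[0,0,-0.2,0,0,0, 0,0,-0.3,0,0,0, 0,0,-0.3,0,0,0, 0,0,-0.3,0,0,0]' -0.5
python3 - <<'E'
from h import *
rows()
E
```

```text
clock: 19.73
eef_pos: [0.4427, 0.1386, 0.0669]
eef_rot: [[-0.126, 0.973, 0.194], [0.992, 0.123, 0.026], [0.001, 0.196, -0.981]]
contact_force: [-3.8, -0.8, 7.4]
finger_gap: 0.0116
gripper_force: 6.0
clock: 20.23
eef_pos: [0.4423, 0.1385, 0.0694]
eef_rot: [[-0.126, 0.973, 0.196], [0.992, 0.123, 0.026], [0.002, 0.197, -0.98]]
contact_force: [0.3, 0.2, -0.6]
finger_gap: 0.0233
gripper_force: 0.0
t 20.23 [0.4423 0.1385 0.0694] q [ 0.05 -0.15  2.25  0.02  0.84 -0.09] F [ 0.3  0.2 -0.6] gap 0.0233 0.0
```

```bash
cat >> h.py <<'E'
def cp(a,r=.145,off=.008): return inc(-.002,.135-r*np.cos(a),.165+r*np.sin(a)-off),RH
E
python3 -m crank '[0,0,-1,0,0,0, 0,0,-4,0,0,0, 0,0,-8,0,0,0, 0,0,-13,0,0,0, 0,0,-18,0,0,0, 0,0,-23,0,0,0, 0,0,-27,0,0,0, 0,0,-27,0,0,0]'
python3 - <<'E'
from h import *
M=np.c_[IX,IY,U([0,0,1])]
for n in("top","side"):
    p,d=ctrl.capture(n); c=cloud(n,d); h=cv2.cvtColor(p,cv2.COLOR_RGB2HSV); cv2.imwrite(f"pics/{n}5.png",p[:,:,::-1])
    L=(c-INC)@M
    m=(h[...,0]>=20)&(h[...,0]<=35)&(h[...,1]>120)&(h[...,2]>90)&(abs(L[...,0]+.1)<.05)&(abs(L[...,1])<.07)&(L[...,2]>.04); print(n,m.sum(),np.percentile(L[m],[3,50,97],axis=0).round(4) if m.any() else "")
    rm=((h[...,0]<=6)|(h[...,0]>=172))&(h[...,1]>140)&(h[...,2]>60)&(abs(L[...,0])<.06)&(abs(L[...,1]-.18)<.12)&(L[...,2]>.2); print("red",rm.sum(),np.percentile(L[rm],[3,50,97],axis=0).round(4) if rm.any() else "")
q=cp(1.82)
rows((U([.40,.20,.40]),RH),(q[0]+[0,0,.09],RH),q)
E
```

```text
clock: 21.22
eef_pos: [0.3905, 0.1315, 0.3389]
eef_rot: [[-0.126, 0.971, 0.204], [0.992, 0.123, 0.027], [0.001, 0.206, -0.979]]
contact_force: [-0.2, -0.2, 0.3]
finger_gap: 0.0236
gripper_force: 0.0
top 207 [[-0.1279 -0.0573  0.0815]
 [-0.1015 -0.0197  0.0855]
 [-0.0757  0.0541  0.4758]]
red 232 [[-0.0105  0.1566  0.258 ]
 [-0.0037  0.1689  0.2948]
 [ 0.0062  0.1858  0.3182]]
side 65 [[-0.109  -0.0472  0.0793]
 [-0.0995  0.0472  0.0843]
 [-0.0725  0.0587  0.0914]]
red 126 [[-0.0125  0.1555  0.2617]
 [-0.0053  0.1667  0.2911]
 [ 0.0034  0.1795  0.3172]]
t 21.32 [0.3893 0.1314 0.3341] q [ 0.03 -0.59  2.07  0.02  1.47 -0.09] F [ 0.4  1.  -0.2] gap 0.0234 0.0
[ 6.68  3.19 -6.07] [ 0.199 -0.002  0.   ] rows>= 1.5 1.1
[17.14 15.86 -2.22] [ 0.199 -0.002  0.   ] rows>= 3.8 1.1
[17.13 14.08  6.6 ] [ 0.199 -0.002  0.   ] rows>= 3.7 1.1
```

View pics/side5.png

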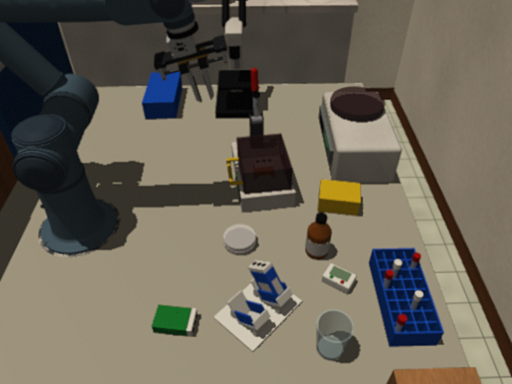

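The hood is shut over the cartridge at (263,163), with the handle at (232,170) and its centre at about 80 mm. The clamp is still up with its tip at (255,78), and the rest of the bench is unchanged.

```bash
python3 -m crank '[3,1,-4,0.07,0,0, 6,2,-7,0.14,0,0, 9,4,-7,0.2,0,0, 12,8,-6,0.2,0,0, 15,12,-4,0.2,0,0, 17,15,-2.5,0.2,0,0, 17.1,15.8,-2.2,0.2,0,0, 17.1,15.8,-2.2,0.2,0,0, 17.1,15.8,-2.2,0.2,0,0]' 0.1 5
python3 - <<'E'
from h import *
rows(cp(1.82))
E
```

```text
clock: 22.45
eef_pos: [0.5168, 0.3193, 0.3881]
eef_rot: [[-0.125, 0.992, -0.0], [0.992, 0.125, 0.002], [0.002, -0.0, -1.0]]
contact_force: [0.2, 0.1, -0.3]
finger_gap: 0.052
gripper_force: 0.0
t 22.45 [0.5168 0.3193 0.3881] q [0.37 0.06 1.44 0.   1.64 0.24] F [ 0.2  0.1 -0.3] gap 0.052 0.0
[0.08 0.09 9.06] [-0.    -0.002 -0.   ] rows>= 1.4 0.0
```

```bash
python3 -m crank '[0,0,2,0,0,0, 0.1,0.1,4,0,0,0, 0.1,0.1,6,0,0,0, 0.1,0.1,8,0,0,0, 0.1,0.1,9,0,0,0, 0.1,0.1,9,0,0,0]'; python3 -m crank '[0,0,0,0,0,0, 0,0,0,0,0,0, 0,0,0,0,0,0, 0,0,0,0,0,0, 0,0,0,0,0,0]' -1 5
python3 - <<'E'
from h import *
rows(*[cp(a) for a in (1.82,1.72,1.62,1.52,1.42,1.32,1.22,1.12,1.02,.92,.82)])
E
```

```text
clock: 23.2
eef_pos: [0.5179, 0.321, 0.2963]
eef_rot: [[-0.126, 0.992, -0.003], [0.992, 0.126, 0.001], [0.001, -0.002, -1.0]]
contact_force: [-0.0, -0.3, -0.9]
finger_gap: 0.0519
gripper_force: 0.0
clock: 23.82
eef_pos: [0.5188, 0.3213, 0.2979]
eef_rot: [[-0.126, 0.992, 0.001], [0.992, 0.126, 0.002], [0.002, 0.001, -1.0]]
contact_force: [2.4, 0.9, 0.0]
finger_gap: 0.0216
gripper_force: 5.0
t 23.82 [0.5188 0.3213 0.2979] q [0.37 0.09 1.56 0.   1.49 0.24] F [2.4 0.9 0. ] gap 0.0216 5.0
[-0.07 -0.13  0.04] [ 0.001 -0.002  0.   ] rows>= 0.0 0.0
[-1.49 -0.13 -0.25] [ 0.001 -0.002  0.   ] rows>= 0.2 0.0
[-2.94 -0.13 -0.4 ] [ 0.001 -0.002  0.   ] rows>= 0.5 0.0
[-4.39 -0.13 -0.4 ] [ 0.001 -0.002  0.   ] rows>= 0.7 0.0
[-5.83 -0.13 -0.26] [ 0.001 -0.002  0.   ] rows>= 0.9 0.0
[-7.25 -0.13  0.03] [ 0.001 -0.002  0.   ] rows>= 1.2 0.0
[-8.63 -0.13  0.46] [ 0.001 -0.002  0.   ] rows>= 1.4 0.0
[-9.97 -0.13  1.02] [ 0.001 -0.002  0.   ] rows>= 1.6 0.0
[-11.24  -0.13   1.71] [ 0.001 -0.002  0.   ] rows>= 1.8 0.0
[-12.44  -0.13   2.53] [ 0.001 -0.002  0.   ] rows>= 2.0 0.0
[-13.55  -0.13   3.46] [ 0.001 -0.002  0.   ] rows>= 2.2 0.0
```

```bash
python3 -m crank '[-1.5,-0.1,-0.25,0,0,0, -2.9,-0.1,-0.4,0,0,0, -4.4,-0.1,-0.4,0,0,0, -5.8,-0.1,-0.25,0,0,0, -7.2,-0.1,0,0,0,0, -8.6,-0.1,0.45,0,0,0, -10,-0.1,1,0,0,0, -11.2,-0.1,1.7,0,0,0, -12.4,-0.1,2.5,0,0,0, -13.5,-0.1,3.45,0,0,0]' - 10
python3 - <<'E'
from h import *
rows(*[cp(a) for a in (.82,.74,.66,.58,.5,.42,.34,.26,.2,.15,.1,.05,0)])
M=np.c_[IX,IY,U([0,0,1])]
for n in("top","side"):
    p,d=ctrl.capture(n); c=cloud(n,d); h=cv2.cvtColor(p,cv2.COLOR_RGB2HSV); L=(c-INC)@M
    rm=((h[...,0]<=6)|(h[...,0]>=172))&(h[...,1]>140)&(h[...,2]>60)&(abs(L[...,0])<.06)&(abs(L[...,1]-.1)<.2)&(L[...,2]>.15); print("red",rm.sum(),np.percentile(L[rm],[3,50,97],axis=0).round(4) if rm.any() else "")
E
```

```text
clock: 25.08
eef_pos: [0.5342, 0.1864, 0.262]
eef_rot: [[-0.126, 0.992, -0.001], [0.992, 0.126, 0.001], [0.002, -0.001, -1.0]]
contact_force: [0.4, -0.1, 1.0]
finger_gap: 0.0002
gripper_force: 0.0
t 25.07 [0.5342 0.1864 0.262 ] q [0.13 0.01 1.72 0.   1.42 0.01] F [ 0.4 -0.1  1. ] gap 0.0002 0.0
[ 0.03  0.04 -0.1 ] [-0.001 -0.002  0.   ] rows>= 0.0 0.0
[-0.78  0.04  0.72] [-0.001 -0.002  0.   ] rows>= 0.2 0.0
[-1.53  0.04  1.61] [-0.001 -0.002  0.   ] rows>= 0.4 0.0
[-2.21  0.04  2.55] [-0.001 -0.002  0.   ] rows>= 0.5 0.0
[-2.8   0.04  3.54] [-0.001 -0.002  0.   ] rows>= 0.7 0.0
[-3.32  0.04  4.58] [-0.001 -0.002  0.   ] rows>= 0.9 0.0
[-3.75  0.04  5.66] [-0.001 -0.002  0.   ] rows>= 1.1 0.0
[-4.1   0.04  6.77] [-0.001 -0.002  0.   ] rows>= 1.3 0.0
[-4.3   0.04  7.61] [-0.001 -0.002  0.   ] rows>= 1.4 0.0
[-4.42  0.05  8.33] [-0.001 -0.002  0.   ] rows>= 1.5 0.0
[-4.52  0.05  9.05] [-0.001 -0.002  0.   ] rows>= 1.6 0.0
[-4.57  0.05  9.77] [-0.001 -0.002  0.   ] rows>= 1.7 0.0
[-4.59  0.05 10.49] [-0.001 -0.002  0.   ] rows>= 1.8 0.0
red 142 [[-0.0115  0.1246  0.2666]
 [-0.0053  0.1305  0.3178]
 [ 0.0069  0.141   0.3255]]
red 12 [[-0.0119  0.125   0.2627]
 [-0.0095  0.1278  0.2766]
 [-0.0085  0.132   0.2841]]
```

The handle slipped out, and the arm now stands near vertical (a ≈ 1.57). I'll keep the fingers shut, go round to its +y side and push with the fingertip.

```bash
cat >> h.py <<'E'
def pu(a,r=.13,e=0):
    n=U([np.sin(a),np.cos(a)]); y,z=U([.135-r*np.cos(a),.165+r*np.sin(a)])+n*(.011+e); return inc(-.002,y+.008,z),RH
E
python3 - <<'E'
from h import *
a=pu(1.7,e=.015)[0]
rows((inc(-.002,.03,.385),RH),(a*[1,1,0]+[0,0,.385],RH),(a,RH))
E
```

```text
t 25.18 [0.5336 0.1861 0.261 ] q [0.13 0.01 1.72 0.   1.42 0.01] F [-0.3  0.3  0.4] gap 0.0006 0.0
[ -0.53   0.06 -12.41] [-0.004 -0.001 -0.001] rows>= 2.0 0.0
[ 15.02   0.04 -12.38] [-0.004 -0.001 -0.001] rows>= 3.1 0.0
[15.01  0.08 -2.94] [-0.004 -0.001 -0.001] rows>= 2.4 0.0
```

```bash
python3 -m crank '[0,0,-5,0,0,0, 0,0,-10,0,0,0, 0,0,-12.4,0,0,0, 4,0,-12.4,0,0,0, 9,0,-12.4,0,0,0, 14,0,-12.4,0,0,0, 15,0,-12.4,0,0,0, 15,0,-10,0,0,0, 15,0,-6,0,0,0, 15,0,-3,0,0,0]'
python3 - <<'E'
from h import *
rows(*[pu(a) for a in (1.6,1.5,1.4,1.3,1.2,1.1,1.0,.9,.8,.7)])
E
```

```text
clock: 26.42
eef_pos: [0.5152, 0.3351, 0.2913]
eef_rot: [[-0.125, 0.992, -0.002], [0.992, 0.125, 0.001], [0.001, -0.002, -1.0]]
contact_force: [-0.5, 0.1, -0.0]
finger_gap: 0.0007
gripper_force: 0.0
t 26.43 [0.5152 0.3351 0.2913] q [0.39 0.11 1.56 0.   1.48 0.27] F [-0.5  0.1 -0. ] gap 0.0007 0.0
[-2.78  0.06 -0.33] [-0.002 -0.001 -0.   ] rows>= 0.4 0.0
[-4.09  0.06 -0.42] [-0.002 -0.001 -0.   ] rows>= 0.7 0.0
[-5.39  0.06 -0.37] [-0.002 -0.001 -0.   ] rows>= 0.9 0.0
[-6.68  0.06 -0.2 ] [-0.002 -0.001 -0.   ] rows>= 1.1 0.0
[-7.95  0.06  0.11] [-0.002 -0.001 -0.   ] rows>= 1.3 0.0
[-9.18  0.06  0.54] [-0.002 -0.001 -0.   ] rows>= 1.5 0.0
[-10.36   0.06   1.09] [-0.002 -0.001 -0.   ] rows>= 1.7 0.0
[-11.48   0.06   1.75] [-0.002 -0.001 -0.   ] rows>= 1.9 0.0
[-12.53   0.06   2.53] [-0.002 -0.001 -0.   ] rows>= 2.0 0.0
[-13.5    0.07   3.4 ] [-0.002 -0.001 -0.   ] rows>= 2.2 0.0
```

```bash
python3 -m crank '[-1.5,0,0,0,0,0, -2.8,0,0,0,0,0, -4.1,0,-0.1,0,0,0, -5.4,0,-0.1,0,0,0, -6.7,0,0,0,0,0, -8,0,0.2,0,0,0, -9.2,0,0.6,0,0,0, -10.4,0,1.1,0,0,0, -11.5,0,1.8,0,0,0, -12.5,0,2.5,0,0,0]'
python3 - <<'E'
from h import *
rows(*[pu(a) for a in (.8,.7,.6,.5,.4,.3,.2,.1,.05,0)])
M=np.c_[IX,IY,U([0,0,1])]
for n in("top","side"):
    p,d=ctrl.capture(n); c=cloud(n,d); h=cv2.cvtColor(p,cv2.COLOR_RGB2HSV); L=(c-INC)@M
    rm=((h[...,0]<=6)|(h[...,0]>=172))&(h[...,1]>140)&(h[...,2]>60)&(abs(L[...,0])<.06)&(abs(L[...,1]-.1)<.2)&(L[...,2]>.15); print("red",rm.sum(),np.percentile(L[rm],[3,50,97],axis=0).round(4) if rm.any() else "")
E
```

```text
clock: 27.68
eef_pos: [0.5311, 0.2112, 0.2672]
eef_rot: [[-0.126, 0.992, -0.001], [0.992, 0.126, 0.001], [0.001, -0.001, -1.0]]
contact_force: [0.4, 1.7, 0.1]
finger_gap: 0.0004
gripper_force: 0.7
t 27.68 [0.5311 0.2112 0.2672] q [0.18 0.02 1.7  0.   1.43 0.05] F [0.4 1.7 0.1] gap 0.0004 0.7
[-0.04  0.03  0.13] [-0.001 -0.001  0.   ] rows>= 0.0 0.0
[-1.01  0.03  1.01] [-0.001 -0.001  0.   ] rows>= 0.2 0.0
[-1.88  0.03  1.97] [-0.001 -0.001  0.   ] rows>= 0.4 0.0
[-2.66  0.04  3.02] [-0.001 -0.001  0.   ] rows>= 0.6 0.0
[-3.32  0.04  4.14] [-0.001 -0.001  0.   ] rows>= 0.8 0.0
[-3.87  0.04  5.33] [-0.001 -0.001  0.   ] rows>= 1.1 0.0
[-4.3   0.04  6.56] [-0.001 -0.001  0.   ] rows>= 1.3 0.0
[-4.61  0.04  7.82] [-0.001 -0.001  0.   ] rows>= 1.5 0.0
[-4.71  0.04  8.47] [-0.001 -0.001  0.   ] rows>= 1.6 0.0
[-4.79  0.04  9.12] [-0.001 -0.001  0.   ] rows>= 1.6 0.0
red 119 [[-0.0112  0.0238  0.2594]
 [-0.0035  0.0369  0.2779]
 [ 0.0068  0.0536  0.2832]]
red 0
```

```bash
python3 -m crank '[-0.5,0,0.5,0,0,0, -1,0,1,0,0,0, -1.5,0,1.5,0,0,0, -1.9,0,2,0,0,0, -2.3,0,2.5,0,0,0, -2.65,0,3,0,0,0, -3,0,3.6,0,0,0, -3.3,0,4.1,0,0,0, -3.6,0,4.7,0,0,0, -3.9,0,5.3,0,0,0]'
python3 -m crank '[-0.2,0,0.5,0,0,0, -0.35,0,1,0,0,0, -0.5,0,1.5,0,0,0, -0.6,0,2,0,0,0, -0.7,0,2.5,0,0,0, -0.75,0,2.9,0,0,0, -0.8,0,3.2,0,0,0, -0.85,0,3.5,0,0,0, -0.85,0,3.7,0,0,0, -0.85,0,3.8,0,0,0]'
python3 - <<'E'
from h import *
rows(pu(0))
E
```

```text
clock: 29.02
eef_pos: [0.5358, 0.1732, 0.2142]
eef_rot: [[-0.126, 0.992, -0.001], [0.992, 0.126, 0.002], [0.002, -0.001, -1.0]]
contact_force: [0.6, 0.2, 1.3]
finger_gap: 0.0007
gripper_force: 0.6
clock: 30.28
eef_pos: [0.5368, 0.1649, 0.1765]
eef_rot: [[-0.126, 0.992, -0.001], [0.992, 0.126, 0.001], [0.001, -0.001, -1.0]]
contact_force: [-0.5, -0.8, 1.2]
finger_gap: 0.0007
gripper_force: 0.6
t 30.27 [0.5368 0.1649 0.1765] q [ 0.1   0.07  1.81  0.    1.26 -0.03] F [-0.5 -0.8  1.2] gap 0.0007 0.6
[-0.11  0.05  0.05] [-0.001 -0.001  0.   ] rows>= 0.0 0.0
```

Nearly level. I'll press gently until the stop shows in the force.

```bash
python3 -m crank '[0,0,0.1,0,0,0, 0,0,0.2,0,0,0, 0,0,0.3,0,0,0, 0,0,0.3,0,0,0]'; python3 -m crank '[0,0,0.1,0,0,0, 0,0,0.2,0,0,0, 0,0,0.2,0,0,0]'
```

```text
clock: 30.78
eef_pos: [0.537, 0.1649, 0.1759]
eef_rot: [[-0.126, 0.992, -0.001], [0.992, 0.126, 0.001], [0.001, -0.001, -1.0]]
contact_force: [-5.3, -2.9, 12.3]
finger_gap: 0.0004
gripper_force: 6.0
clock: 31.15
eef_pos: [0.5371, 0.1649, 0.1757]
eef_rot: [[-0.126, 0.992, -0.001], [0.992, 0.126, 0.001], [0.001, -0.001, -1.0]]
contact_force: [-10.0, -2.2, 20.3]
finger_gap: 0.0006
gripper_force: 10.1
```

At the stop. Now I'll retreat and do a final check.

```bash
python3 -m crank '[0,0,-0.5,0,0,0, 0,0,-2,0,0,0, 0,0,-5,0,0,0, 0,0,-10,0,0,0, 0,-5,-14,0,0,0, 0,-10,-17,0,0,0, 0,-15,-17,0,0,0, 0,-15,-17,0,0,0, 0,-15,-17,0,0,0]'
python3 - <<'E'
from h import *
rows()
M=np.c_[IX,IY,U([0,0,1])]
for n in("top","side"):
    p,d=ctrl.capture(n); c=cloud(n,d); h=cv2.cvtColor(p,cv2.COLOR_RGB2HSV); L=(c-INC)@M; cv2.imwrite(f"pics/{n}9.png",p[:,:,::-1])
    rm=((h[...,0]<=6)|(h[...,0]>=172))&(h[...,1]>140)&(h[...,2]>60)&(abs(L[...,0])<.06)&(abs(L[...,1]-.05)<.2)&(L[...,2]>.13); print("red",rm.sum(),np.percentile(L[rm],[3,50,97],axis=0).round(4) if rm.any() else "")
    m=(h[...,0]>=20)&(h[...,0]<=35)&(h[...,1]>120)&(h[...,2]>90)&(abs(L[...,0]+.1)<.05)&(abs(L[...,1])<.07)&(L[...,2]>.04); print(n,m.sum(),np.percentile(L[m],[3,50,97],axis=0).round(4) if m.any() else "")
E
```

```text
clock: 32.28
eef_pos: [0.3885, 0.1459, 0.342]
eef_rot: [[-0.126, 0.992, -0.0], [0.992, 0.126, 0.002], [0.002, -0.0, -1.0]]
contact_force: [-0.7, -0.8, 0.2]
finger_gap: 0.0001
gripper_force: 0.0
t 32.27 [0.3885 0.1459 0.342 ] q [ 0.08 -0.42  1.94  0.    1.63 -0.04] F [-0.7 -0.8  0.2] gap 0.0001 0.0
red 269 [[-0.0096 -0.0201  0.1427]
 [-0.0019  0.0129  0.1733]
 [ 0.0094  0.0465  0.1782]]
top 251 [[-0.1065 -0.0578  0.0813]
 [-0.1001 -0.007   0.0852]
 [-0.0726  0.057   0.0896]]
red 5 [[-0.0101  0.0364  0.169 ]
 [-0.0079  0.0417  0.1721]
 [ 0.0036  0.0486  0.1746]]
side 51 [[-0.1072 -0.0624  0.0607]
 [-0.0899 -0.0561  0.0837]
 [-0.0717  0.0549  0.0877]]
```

View pics/side9.png

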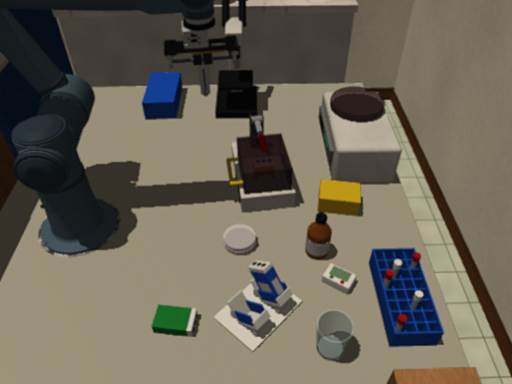

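The hood is shut, with its handle at (233,172). The clamp lies level across it at (262,145), its top measured at about 176 mm. The robot is clear and the other items are in place.

```bash
python3 -c "
from cell import ctrl; print(ctrl.hand_in())"
```

```text
the job is handed in; nothing more can be done
None
```

The job is handed in at about 32 s: the orange cartridge is seated in the pocket, the hood is shut, and the clamp is folded fully down (the handle slipped my first grip, so I pushed it down with closed fingers).

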